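# Put the mixed-up tent pegs and peg hammer back in their own racks

## Robot

A 6-joint arm with a two-finger parallel gripper is mounted at the origin on the work surface. World frame = base frame: x ahead of the robot, y to its left, z up, the work surface at z = 0. Lengths are in m, angles in rad, forces in N, time in s.
With the tool pointing down it reaches from about 0.35 to 0.85 m from the base axis. Payload 8.1 kg.
Tool frame: the origin (TCP) lies at the very end of the fingers, on their centre line; the grasp point (between the pads) lies 19 mm behind it; z points along the fingers, y is the line along which they close (so a half turn about z gives the same grasp; the last joint's range is limited). The gripper opens to 93 mm and grips with 3 to 60 N. Pads are 15 mm wide; open, the fingers measure 128 mm over their backs; the gripper's body (75 mm by 188 mm) begins 65 mm behind the grasp point.
Start: joints at [-1.42, 0.13, 1.488, -0, 1.523, -0.085], TCP at [0.14, -0.583, 0.219] pointing down, gripper open.
Joint ranges: [-2.96, 2.96], [-0.89, 2.26], [0.02, 2.5], [-1.34, 4.48], [0, 2.73], [-2.66, 2.66]. Speed limits (rad/s): [2.39, 2.39, 2.79, 3.14, 3.14, 3.14].

## Interface

Orientations are given as a unit quaternion [w, x, y, z].
In Python, from station import bot, solver, sensors, capture, camera_info gives the robot as it stands. The module is installed in compiled form; this text tells all that it offers. Calls block until the motion is done:
- bot.movep(position, orientation): joint-space move of the TCP to a pose.
- bot.servo_line(position, max_speed=0.15, orientation=None, contact_N=None): straight line of the TCP; orientation=None keeps the orientation; max_speed is the mean speed in m/s. With contact_N (N) it stops when the force on the tool has changed by that much, and returns True; else False.
- bot.goto_joints(angles): joint-space move.
- bot.set_gripper(opening): finger opening in m; the grip force is fixed at half the most; returns when the fingers have stopped.
- bot.hold(seconds).
- solver.inverse_kinematics(position, orientation): joint angles nearest the present ones, or None.
- sensors.state(): the state.
- capture(name): name is "side" or "top" or "wrist"; returns (picture, depth): 384x512x3 uint8, red, green, blue; 384x512 float32, m along the optical axis (not along the pixel's ray), 0 where there is no reading.
- camera_info(name): a dict with "fx", "fy", "cx", "cy" (pixels), "pose" (4x4, takes a point from camera to world coordinates). Camera axes: x right, y up, looking along -z (the intrinsics and any distortion apply to the point x, -y, -z); pixel columns grow to the right and rows downward; lengths in m; the calibration is good to about 2 mm. The wrist camera is an equidistant fisheye: a pixel r from the principal point sees the ray r / f radians off the axis. A picture is of the moment at which its call begins: read the wrist's pose just before it. camera_info takes no time and is no camera call; for the wrist camera it gives the pose at the moment of the call.
A pose or a line that the arm cannot do raises bot.IKError and nothing moves.
- bot.close_job(): hands the job in; it is judged then, once.
The state is a dict: "t": time; "qpos": joint angles; "joint_vel": joint speeds; "effort": joint torques, N m; "tcp_pos": TCP position; "ee_rot": TCP orientation; "wrist_force": force on the tool from outside, world axes, zero at the start; "moment": the same for the moment, N m; "gripper_width": finger opening in m; "gripper_force": force on a finger pad.
Only numpy, scipy, OpenCV 4.12 (cv2) and the standard library are available. Lean on these libraries where they do the work, as an engineer would, in place of code of your own. Each camera call takes 0.05 s, during which the arm holds its last target. There are 200 camera calls.

## Task

The tent kit was put away mixed up: a red plastic peg lies in the nail-peg rack, the hammer lies in the plastic-peg rack and a nail peg lies in the hammer's single cradle. Change them round so that each lies in the notches of its own rack, middle of the peg (or of the hammer's handle) midway between the two ribs; meanwhile the empty rubber mat is free to put one down on. Lay them down rather than letting them drop, and leave the pegs that are already in their own rack where they are.

Things in the scene. Friction and masses are not known exactly. Their poses are not given: they have to be found in the camera images.
- nail_stray: Steel nail tent peg, 200 mm long, round 9 mm shank, flat head 22 mm across at its -x end. Origin: on the axis, mid length; x along it. Axis 28 mm above the shelf when in a lane. 100 g. Astray: starts in the hammer's cradle, belongs in the nail rack.
- plastic_stray: Red plastic tent peg, 200 mm long, I-section 18 mm wide (y), 14 mm high (z), cross head 36 mm wide at its -x end. Origin: centre of the section, mid length; x along it. Origin 33 mm above the shelf when in a lane. 35 g. Astray: starts in a lane of the nail rack, belongs in the plastic-peg rack.
- hammer: Aluminium peg hammer, 276 mm long: handle 22 mm wide (y), 16 mm high (z), x -110 to +118 mm, rear part black rubber; head 32 mm across, 84 mm long (along y) at x = +125 mm. Origin: mid handle section. Mass centre x = +38 mm, 280 g. In a lane: origin 34 mm above the shelf, head hanging free past the plate. Starts in the plastic-peg rack, belongs in the cradle, head at either end.
- nail_a: Steel nail tent peg, 200 mm long, round 9 mm shank, flat head 22 mm across at its -x end. Origin: on the axis, mid length; x along it. Axis 28 mm above the shelf when in a lane. 100 g. At home in the nail rack.
- nail_b: Steel nail tent peg, 200 mm long, round 9 mm shank, flat head 22 mm across at its -x end. Origin: on the axis, mid length; x along it. Axis 28 mm above the shelf when in a lane. 100 g. At home in the nail rack.
- plastic_home: Red plastic tent peg, 200 mm long, I-section 18 mm wide (y), 14 mm high (z), cross head 36 mm wide at its -x end. Origin: centre of the section, mid length; x along it. Origin 33 mm above the shelf when in a lane. 35 g. At home in the plastic-peg rack.
- nail_rack: Nail-peg rack, 3 lanes at y = -56, 0, +56 mm, 166 mm wide. Dark steel, fixed: 3 mm base plate 180 mm long (x), two cross ribs 6 mm thick at x = -70, +70 mm, bare plate between. Lane = a notch in each rib: floor 24 mm wide, 26 mm above the shelf, slit so a nail cannot roll, sides flaring to 42 mm at the top, 40 mm up. Origin: centre of underside, x along the lanes. 
- plastic_rack: Plastic-peg rack, 2 lanes at y = -28, +28 mm, 110 mm wide. Dark steel, fixed: 3 mm base plate 180 mm long (x), two cross ribs 6 mm thick at x = -70, +70 mm, bare plate between. Lane = a notch in each rib: floor 24 mm wide, 26 mm above the shelf, slit so a nail cannot roll, sides flaring to 42 mm at the top, 40 mm up. Origin: centre of underside, x along the lanes. 
- hammer_cradle: Hammer's cradle, 1 lane at y = 0, 54 mm wide. Dark steel, fixed: 3 mm base plate 180 mm long (x), two cross ribs 6 mm thick at x = -70, +70 mm, bare plate between. Lane = a notch in each rib: floor 24 mm wide, 26 mm above the shelf, slit so a nail cannot roll, sides flaring to 42 mm at the top, 40 mm up. Origin: centre of underside, x along the lanes. 
- mat: Black ribbed rubber mat, 220 mm (x) by 120 mm (y), 4.3 mm thick, fixed flat on the shelf top and empty: the free spot where a thing can be put down meanwhile. Origin: centre of its underside.
Not all that is in view belongs to the job. Leave any blue look-alike of the plastic_stray alone.

How it is judged:
By the outcome, as a careful person would: the job done as asked, in the order asked, and still so for the second after the job is handed in, with the robot touching nothing.
It also fails if it takes over 107 s, if anything falls off the work surface, if the arm or the gripper's body presses on something with over 40 N, if the wrist force passes 120 N, or if a joint passes its speed limit or range.

## Working session

There is one attempt and no reset: what is moved stays moved. The work goes in short steps, each a Python script; the robot and the scene stay as the last script left them, time stands still between calls to the robot, and variables do not carry over. Pictures are saved under pics/ and viewed, at most 14 in all, crops included, and the job is handed in when it is done.

```bash
mkdir -p pics; python3 - <<'E'
from station import *
import cv2,numpy as np
for n in("top","side"):
    p,d=capture(n); cv2.imwrite(f"pics/{n}0.png",p[:,:,::-1]); np.save(f"{n}0.npy",d)
    i=camera_info(n); print(n,{k:(np.round(v,3).tolist() if not isinstance(v,str) else v) for k,v in i.items()})
print(sensors.state())
E
```

```text
top {'fx': 371.538, 'fy': 371.538, 'cx': 252.878, 'cy': 189.096, 'pose': [[0.016, 0.981, -0.192, 0.257], [-0.999, 0.021, 0.024, -0.055], [0.028, 0.191, 0.981, 0.969], [0.0, 0.0, 0.0, 1.0]]}
side {'fx': 479.455, 'fy': 479.455, 'cx': 254.528, 'cy': 192.215, 'pose': [[-0.988, 0.074, -0.134, 0.279], [-0.153, -0.564, 0.811, 0.913], [-0.016, 0.822, 0.569, 0.724], [0.0, 0.0, 0.0, 1.0]]}
{'t': 0.1, 'qpos': array([-1.42037040e+00,  1.31087101e-01,  1.48917737e+00,  3.27084258e-06,
        1.52303412e+00, -8.53909051e-02]), 'joint_vel': array([-9.98077148e-04, -1.72353586e-03, -1.34717397e-03,  8.11214870e-05,
       -6.01009563e-04,  2.68683425e-04]), 'effort': array([ 1.34260812e-03, -5.61341643e+01, -4.93094838e+01,  7.70488777e-02,
        2.90977734e-02, -7.21954984e-05]), 'tcp_pos': array([ 0.14013081, -0.58286107,  0.21768766]), 'ee_rot': array([-8.52568226e-04,  9.93056500e-01,  1.17635281e-01, -2.60988176e-05]), 'wrist_force': array([ 0.245093  , -0.29782329,  0.99225164]), 'moment': array([ 0.05044935, -0.00627365,  0.02353826]), 'gripper_force': 0.0, 'gripper_width': 0.09288722476884247}
```

View pics/top0.png

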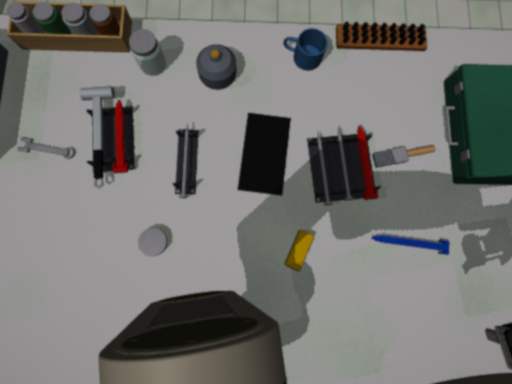

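View pics/side0.png

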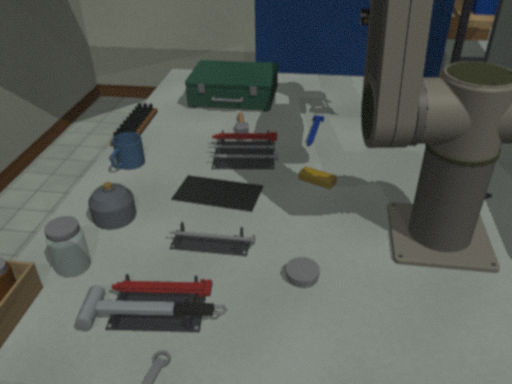

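The top view shows the hammer (97,130) beside the red home peg (120,135). The stray nail is in the cradle (187,158), the mat is at (265,153), and the nail rack (340,167) holds the red stray on its right at (366,160). Next I'll rectify the image to a metric ortho view.

```bash
cat > h.py <<'E'
from station import *
import cv2,numpy as np
def rays(name,info,shape=(384,512)):
    v,u=np.mgrid[:shape[0],:shape[1]].astype(float)
    a=(u-info['cx'])/info['fx']; b=(v-info['cy'])/info['fy']
    if name=='wrist':
        r=np.hypot(a,b)+1e-9; k=np.tan(np.minimum(r,1.5))/r; a=a*k;b=b*k
    return np.stack([a,-b,-np.ones_like(a)],-1)
def cloud(name,d,info):
    P=np.array(info['pose']); c=rays(name,info)*d[...,None]
    return c@P[:3,:3].T+P[:3,3]
def project(name,info,X):
    P=np.array(info['pose']); c=(X-P[:3,3])@P[:3,:3]
    a=c[...,0]/-c[...,2]; b=-c[...,1]/-c[...,2]
    if name=='wrist':
        r=np.hypot(a,b)+1e-9; k=np.arctan(r)/r; a=a*k;b=b*k
    return a*info['fx']+info['cx'], b*info['fy']+info['cy']
# ortho: image right = -y, image up = +x ; res m/px
def ortho(name,pic,info,x0,x1,y0,y1,z,res):
    xs=np.arange(x1,x0,-res); ys=np.arange(y1,y0,-res)
    X=np.stack([*np.meshgrid(xs,ys,indexing='ij'),np.full((len(xs),len(ys)),z)],-1)
    u,v=project(name,info,X)
    o=cv2.remap(pic,u.astype(np.float32),v.astype(np.float32),cv2.INTER_CUBIC)[:,:,::-1].copy()
    for g in np.arange(np.ceil(x0/.05)*.05,x1,.05):
        r=int((x1-g)/res); cv2.line(o,(0,r),(8,r),(0,255,255),1); cv2.putText(o,f"{g:.2f}",(10,r+4),0,.35,(0,0,255),1)
    for g in np.arange(np.ceil(y0/.05)*.05,y1,.05):
        c=int((y1-g)/res); cv2.line(o,(c,0),(c,8),(0,255,255),1); cv2.putText(o,f"{g:.2f}",(c-12,18),0,.35,(0,0,255),1)
    return o
E
python3 - <<'E'
from h import *
p=cv2.imread("pics/top0.png")[:,:,::-1]; i=camera_info("top"); d=np.load("top0.npy")
o=ortho("top",p,i,.2,.6,-.45,.45,.033,.00113); print(o.shape); cv2.imwrite("pics/ortho.png",o)
C=cloud("top",d,i)
C[d==0]=np.nan
for n,(u,v) in dict(hamhead=(97,92),hamh=(98,120),hamr=(98,165),redh=(120,130),jar=(147,40),pot=(215,52),lid=(152,240),nail=(187,135),mat1=(250,115),mat2=(290,118),mat3=(283,193),mat4=(239,190),red1=(363,130),red2=(372,190),nb=(343,165),na=(320,165),brush=(400,157),case=(470,130),mug=(310,45)).items(): print(n,np.round(C[v,u],3))
for n,s in dict(jar=np.s_[20:80,125:168],pot=np.s_[35:95,192:240],lid=np.s_[220:262,132:172],mug=np.s_[25:75,282:330],brush=np.s_[140:172,373:440]).items():
    q=C[s].reshape(-1,3); q=q[q[:,2]>.012]; print(n,np.round(np.nanpercentile(q,[2,98],axis=0),3).tolist())
E
```

```text
(354, 797, 3)
hamhead [0.689 0.336 0.048]
hamh [0.614 0.329 0.042]
hamr [0.494 0.319 0.039]
redh [0.59  0.272 0.037]
jar [0.803 0.198 0.112]
pot [0.785 0.027 0.097]
lid [0.307 0.173 0.023]
nail [0.581 0.098 0.034]
mat1 [ 0.654 -0.067  0.003]
mat2 [ 0.648 -0.178  0.003]
mat3 [ 0.438 -0.159 -0.001]
mat4 [ 0.444 -0.042 -0.   ]
red1 [ 0.62  -0.381  0.   ]
red2 [ 0.443 -0.384  0.04 ]
nb [ 0.511 -0.314  0.029]
na [ 0.517 -0.259  0.002]
brush [ 0.539 -0.471  0.021]
case [ 0.587 -0.614  0.106]
mug [ 0.868 -0.235  0.011]
jar [[0.762, 0.173, 0.015], [0.9, 0.28, 0.116]]
pot [[0.726, -0.021, 0.016], [0.815, 0.076, 0.097]]
lid [[0.27, 0.141, 0.019], [0.334, 0.205, 0.027]]
mug [[0.793, -0.263, 0.014], [0.871, -0.16, 0.081]]
brush [[0.517, -0.56, 0.013], [0.569, -0.404, 0.022]]
```

View pics/ortho.png

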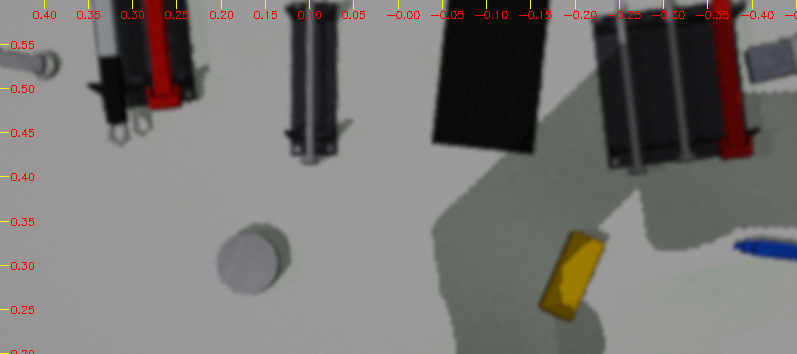

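The ortho covers x only up to 0.6. The lanes run roughly along +x, with heads toward the robot. I'll move the wrist camera over the row for an accurate view.

```bash
python3 - <<'E'
from h import *
for k,(x,y) in enumerate([(.5,-.32),(.5,.20)]):
    bot.movep([x,y,.30],[0,1,0,0])
    s=sensors.state(); i=camera_info("wrist"); p,d=capture("wrist")
    np.savez(f"w{k}.npz",p=p,d=d,**{a:np.array(i[a]) for a in("fx","fy","cx","cy","pose")})
    print(s['t'],s['tcp_pos'],s['qpos'].round(2),np.round(i['pose'],3).tolist(),i['fx'],i['cx'],i['cy'])
    c=-.10 if k==0 else .42
    o=ortho("wrist",p,i,.36,.74,c-.36 if 0 else c-.40,c+.0,.033,.001*.95)
    cv2.imwrite(f"pics/w{k}.png",o)
a=cv2.imread("pics/w0.png");b=cv2.imread("pics/w1.png")
cv2.imwrite("pics/w.png",cv2.resize(np.hstack([b,a]),(800,int(a.shape[0]*800/(2*a.shape[1])))))
cv2.imwrite("pics/w0b.png",cv2.resize(a,None,fx=1.4,fy=1.4));cv2.imwrite("pics/w1b.png",cv2.resize(b,None,fx=1.4,fy=1.4))
E
```

```text
1.7583 [ 0.49940329 -0.32074924  0.29965897] [-0.66  0.09  1.38 -0.    1.67  0.91] [[-0.001, 0.954, 0.3, 0.584], [-1.0, -0.001, -0.0, -0.321], [0.0, -0.3, 0.954, 0.465], [0.0, 0.0, 0.0, 1.0]] 297.3186396354542 259.68750606956996 186.56263298351104
3.6917 [0.50040686 0.19914751 0.29997119] [ 0.28 -0.06  1.53 -0.    1.67  1.86] [[-0.001, 0.954, 0.3, 0.585], [-1.0, -0.002, 0.0, 0.199], [0.001, -0.3, 0.954, 0.465], [0.0, 0.0, 0.0, 1.0]] 297.3186396354542 259.68750606956996 186.56263298351104
```

View pics/w0b.png

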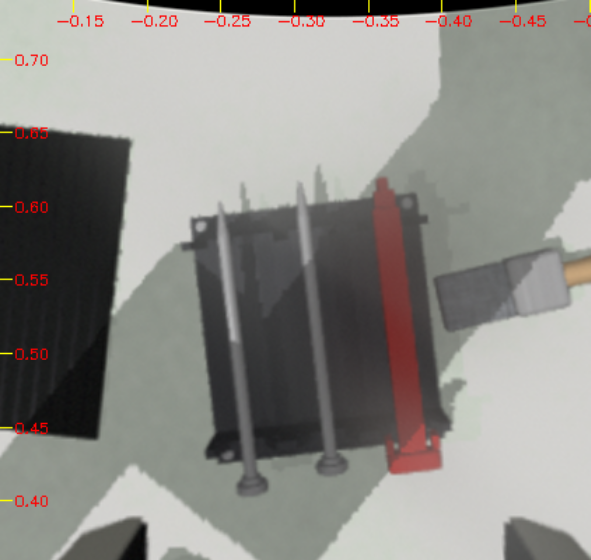

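View pics/w1b.png

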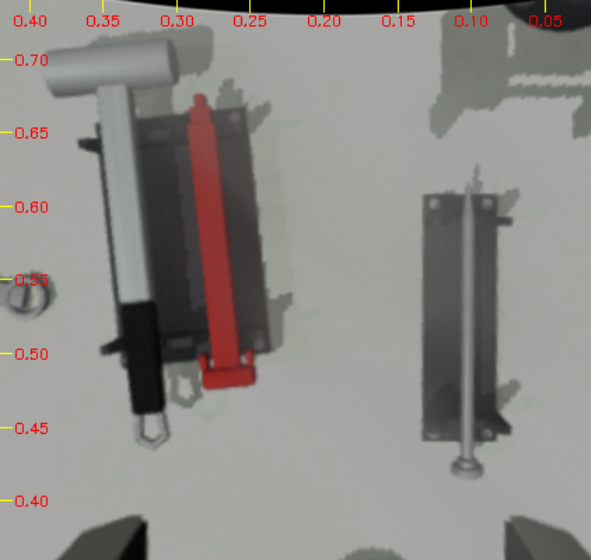

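The wrist views are on the z=0.033 plane at 0.679 mm/px. In w0 the red stray runs from (381,178) to (414,472), and the nail rack corners are (191,218), (415,194) and (208,463). In w1 the cradle spans (424,195) to (496,442), its nail has head (467,477) and tip (468,186), and the hammer handle runs (115,90) to (148,412). Correcting for parallax gives the poses. Order: red to mat, nail to its rack, hammer to cradle, red to its rack.

```bash
cat > g.py <<'E'
from h import *
def q(y): return [0,np.cos(y/2),np.sin(y/2),0]
def off(p,yaw,a): return np.array([p[0]+a*np.cos(yaw),p[1]+a*np.sin(yaw)])
def st(m):
    s=sensors.state(); print(m,round(s['t'],2),s['tcp_pos'].round(4),'w',round(s['gripper_width'],4),'F',s['wrist_force'].round(1))
def pick(p,yaw,z,up=.14,op=.044):
    bot.movep([*p,up],q(yaw)); bot.set_gripper(op)
    hit=bot.servo_line([*p,z],max_speed=.12,contact_N=12); st(f'down hit={hit}')
    bot.set_gripper(0.0); st('gripped')
    bot.servo_line([*p,z+.03],max_speed=.06); bot.servo_line([*p,up],max_speed=.2); st('lifted')
def place(p,yaw,z,up=.14,op=.044):
    bot.movep([*p,up],q(yaw)); bot.servo_line([*p,z+.012],max_speed=.12); bot.hold(.2)
    hit=bot.servo_line([*p,z-.003],max_speed=.02,contact_N=2.5); st(f'laid hit={hit} goal z {z:.4f}')
    bot.set_gripper(op); bot.servo_line([*p,z+.03],max_speed=.08); bot.servo_line([*p,up],max_speed=.25)
def look(n):
    bot.hold(.1); i=camera_info("wrist"); p,d=capture("wrist")
    np.savez(n+".npz",p=p,d=d,**{a:np.array(i[a]) for a in("fx","fy","cx","cy","pose")}); return i,p,d
RED=((.520,-.370),.107); NAIL=((.514,.1015),-.005); HAM=((.5698,.3292),.102); MAT=((.546,-.111),-.11)
NR=((.5195,-.371),.107); PR=((.5755,.3299),.100); CR=((.520,.102),-.005)
E
python3 - <<'E'
from g import *
pick(*RED,.033-.004)
place(*MAT,.0113-.004)
i,p,d=look('mat'); cv2.imwrite('pics/mat.png',ortho('wrist',p,i,.38,.70,-.32,.08,.011,.001))
E
```

```text
down hit=False 7.88 [ 0.5207 -0.3706  0.0301] w 0.0442 F [ 0.4 -0.1 -0.5]
gripped 8.43 [ 0.5202 -0.3701  0.0293] w 0.0175 F [-0.9  0.6  1.8]
lifted 9.63 [ 0.5198 -0.3698  0.1391] w 0.0174 F [ 0.6 -0.9 -0.5]
laid hit=True goal z 0.0073 12.6 [ 0.5458 -0.1109  0.007 ] w 0.0173 F [ 1.1 -1.   3.1]
```

View pics/mat.png

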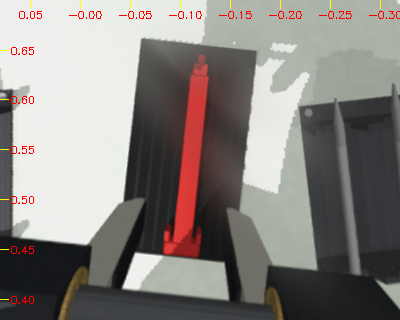

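The red peg lies on the mat, from tip (201,55) to head (182,256), so its middle is about (0.545, -0.111). Next the nail.

```bash
python3 - <<'E'
from g import *
pick(*NAIL,.028-.015,op=.035)
place(*NR,.028-.015,op=.035)
bot.movep([.5,-.32,.30],q(0)); i,p,d=look('n1'); cv2.imwrite('pics/n1.png',cv2.resize(ortho('wrist',p,i,.36,.74,-.5,-.1,.033,.00095),None,fx=1.4,fy=1.4))
E
```

```text
down hit=False 16.98 [0.5148 0.1016 0.0139] w 0.0354 F [-0.2  1.   0.4]
gripped 17.55 [0.5142 0.1018 0.0132] w 0.0081 F [-0.2  2.7 -0.2]
lifted 18.83 [0.5134 0.1014 0.1388] w 0.0079 F [ 0.7 -0.7 -1.5]
laid hit=True goal z 0.0130 22.43 [ 0.5192 -0.3703  0.0133] w 0.0078 F [1.4 0.6 0.3]
```

View pics/n1.png

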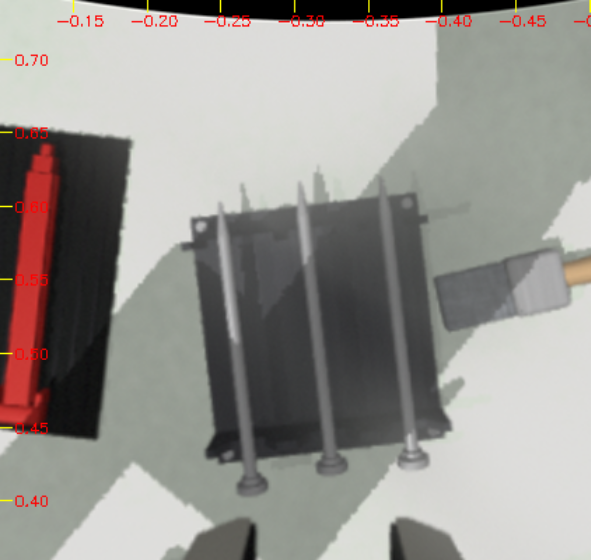

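The third nail lies in the right lane, tip (382,178) to head (413,466), centred to about 2 mm. Next the hammer goes to the cradle, then the red peg to its rack.

```bash
python3 - <<'E'
from g import *
g=.036
pick(off(*HAM,g),HAM[1],.034-.016)
place(off(*CR,g),CR[1],.034-.016)
bot.movep([.5,.2,.30],q(0)); i,p,d=look('h1'); cv2.imwrite('pics/h1.png',cv2.resize(ortho('wrist',p,i,.36,.74,.02,.42,.033,.00095),None,fx=1.4,fy=1.4))
st('end')
E
```

```text
down hit=False 29.02 [0.6065 0.3333 0.0193] w 0.0441 F [-0.1  0.  -0.1]
gripped 29.51 [0.6059 0.3332 0.0186] w 0.0216 F [-0.8  1.9  3.3]
lifted 30.77 [0.6052 0.3326 0.1389] w 0.0213 F [-0.6 -1.  -3. ]
laid hit=True goal z 0.0180 33.55 [0.5558 0.1018 0.0185] w 0.0216 F [-0.9 -0.   5.7]
end 36.15 [0.4995 0.1988 0.2971] w 0.0439 F [-0.2 -0.3 -0.5]
```

View pics/h1.png

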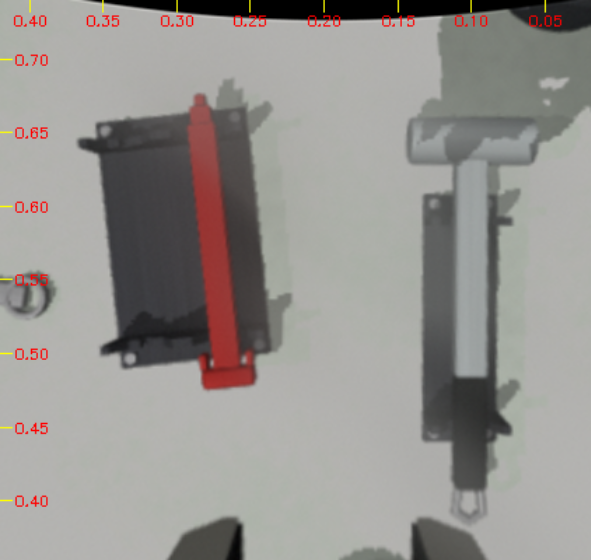

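The hammer is seated in the cradle, head at (470,141) and rear end at (470,490), so its origin x is about 0.518 against 0.520. The freed lane matches my estimate. Now the red peg.

```bash
python3 - <<'E'
from g import *
pick((.5455,-.111),-.11,.0113-.004)
place(*PR,.033-.004)
bot.movep([.5,.2,.30],q(0)); i,p,d=look('r1'); cv2.imwrite('pics/r1.png',cv2.resize(ortho('wrist',p,i,.36,.74,.02,.42,.033,.00095),None,fx=1.4,fy=1.4))
C=cloud('wrist',d,i); m=(p[...,0]>90)&(p[...,1]<70)&(C[...,1]>.305)&(C[...,2]>.02)
print(np.nanpercentile(C[m],[1,50,99],axis=0).round(4))
st('end')
E
```

```text
down hit=False 38.95 [ 0.5463 -0.1113  0.0083] w 0.044 F [ 1.3 -0.7  0.7]
gripped 39.5 [ 0.5457 -0.1111  0.0076] w 0.0173 F [-0.6  0.3  3. ]
lifted 40.82 [ 0.5448 -0.1108  0.1387] w 0.0172 F [ 0.4 -0.9 -1.6]
laid hit=True goal z 0.0290 44.19 [0.5754 0.3298 0.0295] w 0.0175 F [-0.7 -0.6  4.8]
[[0.4805 0.3067 0.0286]
 [0.5678 0.3286 0.0393]
 [0.6622 0.3438 0.0413]]
end 46.88 [0.4995 0.2005 0.2975] w 0.0441 F [ 0.5  0.2 -0.8]
```

View pics/r1.png

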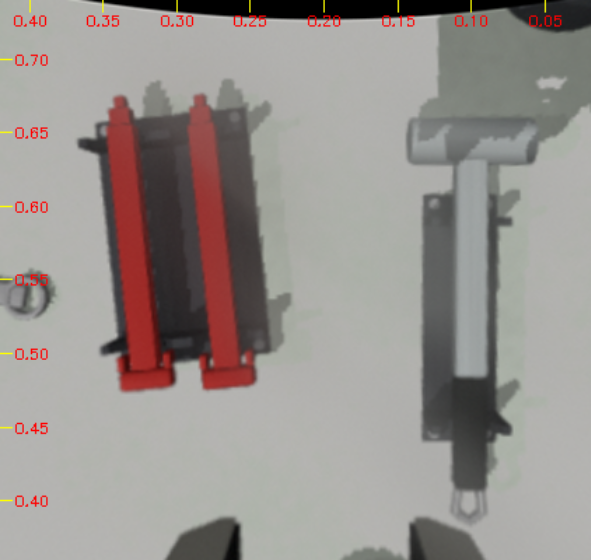

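The red peg lies level in its lane, tip (120,96) to head (146,390), with its middle at x of about 0.575, as wanted. Everything is home.

```bash
python3 -c "
from station import bot; print(bot.close_job())"
```

```text
the job is handed in; nothing more can be done
None
```

I handed the job in after about 47 s of robot time. The red peg, nail and hammer are each in their own rack, centred to about 3 mm by the camera images. The pegs already at home were left alone.

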